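# Cure the rocking corner of an instrument plate

## Task

One corner of the aluminium instrument plate rocks on its feet: press down on the corner lugs with the fingertips, one after another, to find the one that gives, then press the bent-up shim tab of that same corner all the way down until it lies flat. Only press: grasp and lift nothing, leave the other three shim tabs bent up as they are, and do not disturb the things standing around the plate.

Things in the scene. Friction and masses are not known exactly. Their poses are not given: they have to be found in the camera images.
- lug_fl (a point): Press point: centre of the top of the plate's front left corner lug (front = plate -x side, nearer the robot; left = +y), 62 mm along x and 80 mm along y from the plate's centre. The lug is a flat ear, 36 mm along x, sticking 55 mm out beyond the plate's side; top 38 mm above the worktop at rest. z axis: the plate's top normal.
- lug_fr (a point): Press point: centre of the top of the plate's front right corner lug (front = plate -x side, nearer the robot; left = +y), 62 mm along x and 80 mm along y from the plate's centre. The lug is a flat ear, 36 mm along x, sticking 55 mm out beyond the plate's side; top 38 mm above the worktop at rest. z axis: the plate's top normal.
- lug_bl (a point): Press point: centre of the top of the plate's back left corner lug (front = plate -x side, nearer the robot; left = +y), 62 mm along x and 80 mm along y from the plate's centre. The lug is a flat ear, 36 mm along x, sticking 55 mm out beyond the plate's side; top 38 mm above the worktop at rest. z axis: the plate's top normal.
- lug_br (a point): Press point: centre of the top of the plate's back right corner lug (front = plate -x side, nearer the robot; left = +y), 62 mm along x and 80 mm along y from the plate's centre. The lug is a flat ear, 36 mm along x, sticking 55 mm out beyond the plate's side; top 38 mm above the worktop at rest. z axis: the plate's top normal.
- shim_1 (a joint): Shim angle (rad): 0 = bent up (29 deg from level), grows as its tab is pressed down, 0.5 = flat. Stays where left; about 6 N at its tab point moves it. A firm corner's shim is packed below and jams half-way, at 0.25; only the rocking corner's goes flat. Numbers say nothing of place: which shim is at which corner changes from start to start.
- tab_1 (a point): Press point on top of shim_1's tab, a steel leaf 24 mm wide reaching 32 mm from its hinge towards the plate's front (-x). The point is 22 mm from the hinge, 40 mm above the worktop when bent up, 30 mm when flat (the free end: 45 and 30 mm). The hinge lies 31 mm in front of its lug's centre, so this point is 50 mm in front of it: match by position.
- shim_2 (a joint): Shim angle (rad): 0 = bent up (29 deg from level), grows as its tab is pressed down, 0.5 = flat. Stays where left; about 6 N at its tab point moves it. A firm corner's shim is packed below and jams half-way, at 0.25; only the rocking corner's goes flat. Numbers say nothing of place: which shim is at which corner changes from start to start.
- tab_2 (a point): Press point on top of shim_2's tab, a steel leaf 24 mm wide reaching 32 mm from its hinge towards the plate's front (-x). The point is 22 mm from the hinge, 40 mm above the worktop when bent up, 30 mm when flat (the free end: 45 and 30 mm). The hinge lies 31 mm in front of its lug's centre, so this point is 50 mm in front of it: match by position.
- shim_3 (a joint): Shim angle (rad): 0 = bent up (29 deg from level), grows as its tab is pressed down, 0.5 = flat. Stays where left; about 6 N at its tab point moves it. A firm corner's shim is packed below and jams half-way, at 0.25; only the rocking corner's goes flat. Numbers say nothing of place: which shim is at which corner changes from start to start.
- tab_3 (a point): Press point on top of shim_3's tab, a steel leaf 24 mm wide reaching 32 mm from its hinge towards the plate's front (-x). The point is 22 mm from the hinge, 40 mm above the worktop when bent up, 30 mm when flat (the free end: 45 and 30 mm). The hinge lies 31 mm in front of its lug's centre, so this point is 50 mm in front of it: match by position.
- shim_4 (a joint): Shim angle (rad): 0 = bent up (29 deg from level), grows as its tab is pressed down, 0.5 = flat. Stays where left; about 6 N at its tab point moves it. A firm corner's shim is packed below and jams half-way, at 0.25; only the rocking corner's goes flat. Numbers say nothing of place: which shim is at which corner changes from start to start.
- tab_4 (a point): Press point on top of shim_4's tab, a steel leaf 24 mm wide reaching 32 mm from its hinge towards the plate's front (-x). The point is 22 mm from the hinge, 40 mm above the worktop when bent up, 30 mm when flat (the free end: 45 and 30 mm). The hinge lies 31 mm in front of its lug's centre, so this point is 50 mm in front of it: match by position.
- plate: Loose aluminium plate, 160 x 90 x 8 mm plus four corner lugs (200 mm over them along y), 1 kg. Origin: centre of its underside, 30 mm above the worktop. Lies level on four look-alike feet, one under each lug, between upstands of a fixed bed (2.5 mm play). Three feet are solid; one is sprung: its lug sinks 5 mm when pressed with 2 to 5 N and comes back.
- weight_100: Bystander: grey 100 g knob weight, 29 mm across, 33 mm high, beside the plate. Origin: centre of its underside.
- dropper_bottle: Bystander: small white-capped dropper bottle, 36 mm across, 79 mm high, beside the plate. Origin: centre of its underside.
- sample_tin: Bystander: flat round pale tin with a lid, 60 mm across, 28 mm high, beside the plate. Origin: centre of its underside.
Things that resemble listed ones, but are neither listed nor needed, are in the scene too. Leave any orange look-alike of the part that bears shim_3 alone.

How it is judged:
On the way, in this order (a step that is already met when the one before it is completed fails the run):
1. the rocking corner has been pressed: one lug has sunk by more than 2 mm, with all shims still bent up (height (world z) of any of lug_fl, lug_fr, lug_bl, lug_br below 0.0358 m and value of joint each of shim_1, shim_2, shim_3, shim_4 below 0.12 rad), for 0.05 s.
2. the rocking corner's shim is pressed flat (((value of joint shim_1 above 0.45 rad and value of joint each of shim_2, shim_3, shim_4 below 0.12 rad) or (value of joint shim_2 above 0.45 rad and value of joint each of shim_1, shim_3, shim_4 below 0.12 rad) or (value of joint shim_3 above 0.45 rad and value of joint each of shim_1, shim_2, shim_4 below 0.12 rad) or (value of joint shim_4 above 0.45 rad and value of joint each of shim_1, shim_2, shim_3 below 0.12 rad))), for 0.2 s.
At the end, for the whole second after the job is handed in: Exactly one shim is flat (joint above 0.45 rad; only the rocking corner's shim can get there), the other three are still bent up (below 0.12 rad), the plate lies at rest and level (within 0.02 rad) at its height on the feet, and the bystanders stand upright (((value of joint shim_1 above 0.45 rad and value of joint each of shim_2, shim_3, shim_4 below 0.12 rad) or (value of joint shim_2 above 0.45 rad and value of joint each of shim_1, shim_3, shim_4 below 0.12 rad) or (value of joint shim_3 above 0.45 rad and value of joint each of shim_1, shim_2, shim_4 below 0.12 rad) or (value of joint shim_4 above 0.45 rad and value of joint each of shim_1, shim_2, shim_3 below 0.12 rad)) and angle between plate's own z axis and vertical below 0.02 rad and height (world z) of plate between 0.028 and 0.033 m and linear speed of plate below 0.01 m/s and angle between each of weight_100, dropper_bottle, sample_tin's own z axis and vertical below 0.2 rad); the robot touches nothing.
It fails at once if the plate is lifted (height (world z) of plate above 0.038 m).
It fails at once if the weight 100 is moved more than 20 mm (distance of weight_100 from where it was at the start of the episode above 0.02 m).
It fails at once if the dropper bottle is moved more than 20 mm (distance of dropper_bottle from where it was at the start of the episode above 0.02 m).
It fails at once if the sample tin is moved more than 20 mm (distance of sample_tin from where it was at the start of the episode above 0.02 m).
It also fails if it takes over 48 s, if anything falls off the work surface, if the arm or the gripper's body presses on something with over 40 N, if the wrist force passes 120 N, or if a joint passes its speed limit or range.

## Robot

A 6-joint arm with a two-finger parallel gripper is mounted at the origin on a cart in front of the work surface, level with it; the furniture and walls round the work are solid. World frame = base frame: x ahead of the robot, y to its left, z up, the work surface at z = 0. Lengths are in m, angles in rad, forces in N, time in s.
With the tool pointing down it reaches from about 0.425 to 0.95 m from the base axis. Payload 3.5 kg.
Tool frame: the origin (TCP) lies on the centre line of the jaws, within the pads' length; the fingertips stand 11 mm ahead of it and the grasp point (between the pads) lies 8 mm behind it; y points along the fingers, x is the direction in which the jaws open and shut, and the axes are right-handed (so a half turn about y gives the same grasp; the last joint's range is limited). The gripper opens to 85 mm and grips with 20 to 120 N. Pads are 22 mm wide; open, the fingers measure 114 mm over their backs; the gripper's body (76 mm by 85 mm) begins 54 mm behind the grasp point. The pads swing forward as they close: fully open they stand 13 mm farther back than shut.
Start: joints at [1.033, 0.286, 1.577, -0, 1.279, -0.15], TCP at [0.255, 0.625, 0.242] pointing down, gripper open.
Joint ranges: [-2.77, 2.77], [-0.9, 2.22], [0.21, 2.48], [-1.53, 4.67], [0.24, 2.81], [-2.84, 2.84]. Speed limits (rad/s): [2.79, 2.79, 3.14, 3.14, 3.14, 3.14].

## Interface

Orientations are given as a unit quaternion [x, y, z, w].
In Python, from plant import get_state, read_camera, sign_off gives the robot as it stands.
- The arm moves only by the shell command python3 -m inch 'ROWS' [FORCE]. ROWS is JSON, a list of rows, each an object of numbers: "ax", "ay", "az": the turn, a rotation vector about the tool's x, y, z in rad; "x", "y", "z": the shift along the tool's x, y, z in mm; "hand": the closure, from -1 (fully open) to 1 (shut). In form: [{"ax": .., "ay": .., "az": .., "x": .., "y": .., "z": .., "hand": ..}, ...]. A call has 1 to 5 rows; each row shifts and turns the commanded pose from where the row before left it, along the tool's axes as they then stand; what a row does not reach is not made up. A row lasts 1/12 s, in which the tool goes at most 41.7 mm and 7.16 degrees, less where a joint would pass 70% of its speed; a pose out of reach is approached as far as the arm can. A call with a gripper value outside its range is refused whole. The fingers move at their own pace and stop on an object; FORCE is the grip in N (left out, the last holds). Time passes only in rows, so rows that do not move let the fingers close. It gives the time, the measured TCP pose, the force and the opening at its end, in the units of the state.
- get_state(): the state, without advancing time (a new reading comes with each control period).
- read_camera(name): name is "scene" or "top" or "wrist"; returns a dict with "img" (480x640x3 uint8, red, green, blue), "fov_y" (degrees; the focal length in pixels is half the picture's height over the tangent of half this angle, whatever the lens; pixels are square), "cx", "cy" (the principal point, pixels), "distortion" ([k1, k2, p1, p2, k3] as OpenCV has them; the pictures are not rectified), "T" (4x4, takes a point from camera to world coordinates); the wrist camera has in their place "T_tool_cam" (4x4, takes a point from camera to tool coordinates, whose origin is the TCP and whose axes are the tool frame's). Camera axes: x right, y down, z forward; pixel columns grow to the right and rows downward; lengths in m; the calibration is good to about 2 mm. A picture is of the moment at which its call begins: read the wrist's pose just before it. There is no depth.
- sign_off(): hands the job in, once; it reports no verdict.
The state is a dict: "time": time; "qpos": joint angles; "dq": joint speeds; "joint_efforts": joint torques, N m; "eef_pos": TCP position; "tcp_rot": TCP orientation; "contact_force": force on the tool from outside, world axes, zero at the start; "wrist_torque": the same for the moment, N m; "opening": opening from 0.0 (shut) to 1.0 (fully open).
Only numpy, scipy, OpenCV 4.12 (cv2) and the standard library are available. Lean on these libraries where they do the work, as an engineer would, in place of code of your own. Each camera call takes 0.05 s, during which the arm holds its last target. There are 200 camera calls.

## Working session

There is one attempt and no reset: what is moved stays moved. The work goes in short steps, Python scripts to look and compute and a shell command to move; the robot and the scene stay as the last step left them, time stands still between calls to the robot, and variables do not carry over. Pictures are saved under pics/ and viewed, about 8 in all and at most 12, crops included, and the job is handed in when it is done.

```bash
mkdir -p pics; cat > h.py <<'E'
import numpy as np,cv2
from plant import get_state,read_camera
from scipy.spatial.transform import Rotation as R
def cam(n):
    s=get_state();c=read_camera(n);h=c["img"].shape[0]
    f=h/2/np.tan(np.radians(c["fov_y"])/2)
    K=np.array([[f,0,c["cx"]],[0,f,c["cy"]],[0,0,1]])
    if "T" in c:T=np.array(c["T"])
    else:
        W=np.eye(4);W[:3,:3]=R.from_quat(s["tcp_rot"]).as_matrix();W[:3,3]=s["eef_pos"];T=W@np.array(c["T_tool_cam"])
    return c["img"],K,np.array(c["distortion"],float),T
def pix2w(uv,z,K,d,T):
    p=cv2.undistortPoints(np.array([[uv]],float),K,d)[0,0]
    r=T[:3,:3]@np.array([p[0],p[1],1]);return T[:3,3]+r*(z-T[2,3])/r[2]
def w2pix(P,K,d,T):
    Ti=np.linalg.inv(T);return cv2.projectPoints(np.array(P,float).reshape(-1,3),cv2.Rodrigues(Ti[:3,:3])[0],Ti[:3,3],K,d)[0][:,0]
E
python3 - <<'E'
from h import *
import pickle
print(get_state())
for n in("top","scene"):
    c=cam(n);pickle.dump(c,open(n+".pkl","wb"));cv2.imwrite(f"pics/{n}0.png",c[0][:,:,::-1]);print(n,c[1],c[2],c[3])
E
```

```text
{'time': 0.0, 'qpos': array([ 1.03296660e+00,  2.87186191e-01,  1.57818229e+00, -1.65560047e-06,
        1.27859868e+00, -1.50008759e-01]), 'dq': array([-0.00070136,  0.0014823 ,  0.00073535,  0.00115762, -0.00145446,
        0.00170749]), 'joint_efforts': array([-7.45625075e-04, -4.05989277e+01, -2.92620331e+01, -1.13786580e-04,
        5.80940410e-03,  5.25858141e-06]), 'eef_pos': array([0.25491649, 0.62433006, 0.2409306 ]), 'tcp_rot': array([ 0.58733658,  0.3935214 , -0.39503897, -0.58661816]), 'contact_force': array([ 0.03151074, -0.46117939, -0.3504224 ]), 'wrist_torque': array([-0.03144223,  0.0202427 , -0.02932823]), 'opening': 1.0022472966659424}
top [[455.5428638   0.        319.5629358]
 [  0.        455.5428638 242.138201 ]
 [  0.          0.          1.       ]] [-0.07475294  0.          0.          0.          0.        ] [[ 0.02259402 -0.98453827  0.1737064   0.37048854]
 [-0.99937018 -0.02699766 -0.02302985  0.04985626]
 [ 0.02736344 -0.17307666 -0.98452817  1.02842235]
 [ 0.          0.          0.          1.        ]]
scene [[532.57030532   0.         329.8861487 ]
 [  0.         532.57030532 232.67767786]
 [  0.           0.           1.        ]] [-0.01781926  0.          0.          0.          0.        ] [[-0.74431042 -0.30642524  0.59338485  0.0054201 ]
 [-0.66782622  0.34574866 -0.65914035  0.65558545]
 [-0.00318477 -0.88688299 -0.46198314  0.47914104]
 [ 0.          0.          0.          1.        ]]
```

View pics/top0.png

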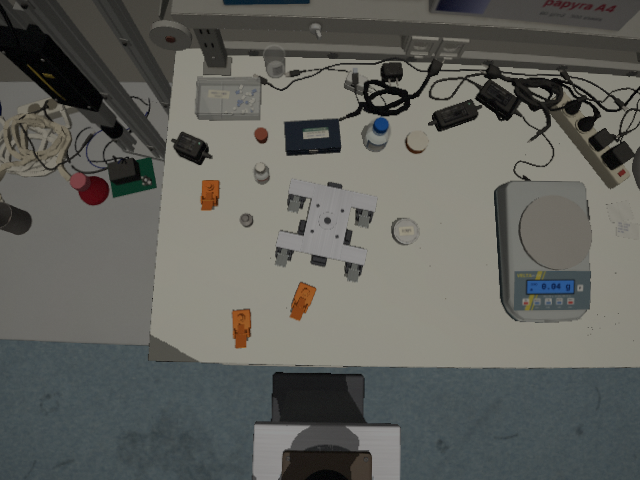

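View pics/scene0.png

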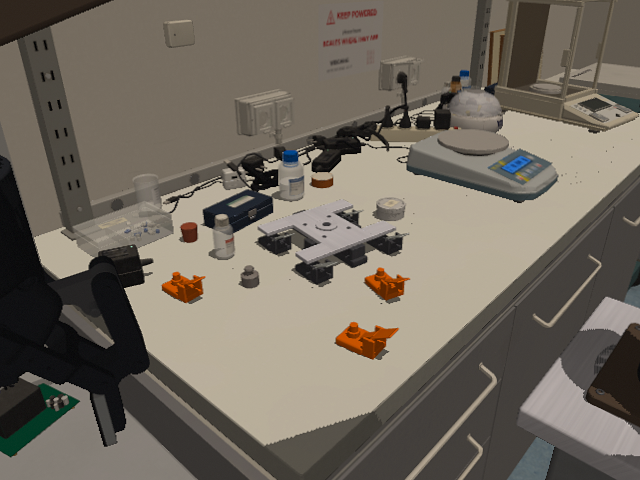

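The top view shows the plate at about (327,221), with its front towards image bottom and slightly rotated. The weight is at (246,219), the bottle at (261,172) and the tin at (405,231). I'll enlarge the plate.

```bash
python3 - <<'E'
from h import *
import pickle
c=pickle.load(open("top.pkl","rb"));cr=c[0][165:295,262:392]
cv2.imwrite("pics/crop.png",cv2.resize(cr,None,fx=4.6,fy=4.6,interpolation=cv2.INTER_CUBIC)[:,:,::-1])
for n,uv,z in(("plate",(327,221),.038),("w",(246,219),.03),("bot",(261,170),.07),("tin",(405,231),.028)):print(n,pix2w(uv,z,*c[1:]))
E
```

```text
plate [0.59349328 0.01119999 0.038     ]
w [0.59475878 0.19254284 0.03      ]
bot [0.69694958 0.15974836 0.07      ]
tin [ 0.57782094 -0.16590162  0.028     ]
```

View pics/crop.png

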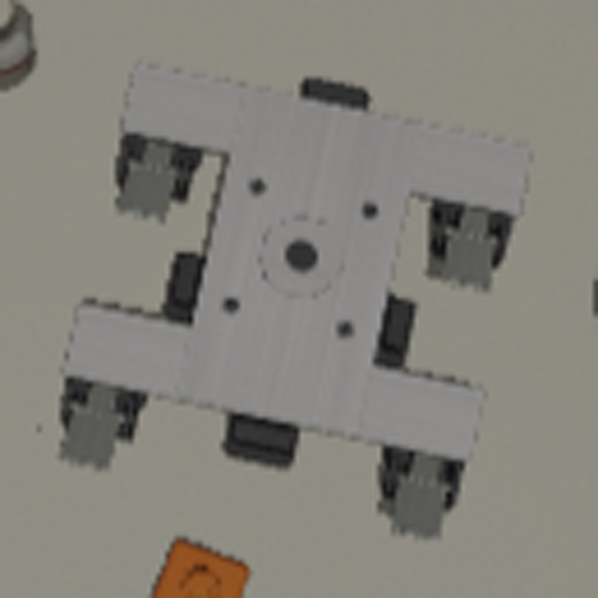

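```bash
cat >> h.py <<'E'
LUG={"fl":(-.062,.08),"fr":(-.062,-.08),"bl":(.062,.08),"br":(.062,-.08)}
def plate():return np.load("plate.npy")  # x,y,yaw
def pw(p,z):
    x,y,a=plate();return np.array([x+np.cos(a)*p[0]-np.sin(a)*p[1],y+np.sin(a)*p[0]+np.cos(a)*p[1],z])
def togo(target,yaw_only=True):
    # shift in mm in current tool axes to bring fingertip (11mm ahead) to target; turn to point down with tool z along plate x
    s=get_state();M=R.from_quat(s["tcp_rot"]).as_matrix();a=plate()[2]
    best=None
    for sg in(1,-1):
        z=sg*np.array([np.cos(a),np.sin(a),0]);y=np.array([0,0,-1.]);x=np.cross(y,z)
        rv=R.from_matrix(M.T@np.c_[x,y,z]).as_rotvec()
        if best is None or np.linalg.norm(rv)<np.linalg.norm(best):best=rv
    d=np.array(target)-np.array([0,0,-.011])-s["eef_pos"]
    print("t%.2f"%s["time"],"eef",s["eef_pos"].round(4),"F",s["contact_force"].round(1),"op%.2f"%s["opening"],"shift now-axes mm",(M.T@d*1000).round(1),"turn",best.round(3))
E
python3 - <<'E'
from h import *
import pickle
from scipy.optimize import least_squares
c=pickle.load(open("top.pkl","rb"))
P={(135,63):(.08,.1),(530,145):(.08,-.1),(472,459):(-.08,-.1),(66,375):(-.08,.1),(300,255):(0,0)}
W=np.array([pix2w((262+(u)/4.6-.4,165+v/4.6-.4),.038,*c[1:])[:2] for u,v in P]);Q=np.array(list(P.values()))
f=lambda q:(q[:2]+Q@np.array([[np.cos(q[2]),np.sin(q[2])],[-np.sin(q[2]),np.cos(q[2])]])-W).ravel()
r=least_squares(f,[.6,0,0]);print(r.x,(r.fun*1000).round(1));np.save("plate.npy",r.x)
for k,p in LUG.items():print(k,pw(p,.038),"tab",pw((p[0]-.05,p[1]),.04)); togo(pw(p,.11))
M=R.from_quat(get_state()["tcp_rot"]).as_matrix();print(M.round(3))
E
```

```text
[ 0.59445392  0.0112019  -0.17863325] [ 0.8  0.6  1.  -1.1 -0.3 -0.5 -0.2  1.4 -1.2 -0.4]
fl [0.54765528 0.10094535 0.038     ] tab [0.49845091 0.10982958 0.04      ]
t0.10 eef [0.2549 0.6244 0.241 ] F [ 0.7 -0.3  0.3] op1.00 shift now-axes mm [-373.6  120.7 -469. ] turn [-0.001 -0.209 -0.002]
fr [ 0.51922572 -0.05650865  0.038     ] tab [ 0.47002135 -0.04762441  0.04      ]
t0.10 eef [0.2549 0.6244 0.241 ] F [ 0.7 -0.3  0.3] op1.00 shift now-axes mm [-530.1  121.  -502.2] turn [-0.001 -0.209 -0.002]
bl [0.66968212 0.07891244 0.038     ] tab [0.62047775 0.08779668 0.04      ]
t0.10 eef [0.2549 0.6244 0.241 ] F [ 0.7 -0.3  0.3] op1.00 shift now-axes mm [-347.9  120.6 -590.3] turn [-0.001 -0.209 -0.002]
br [ 0.64125257 -0.07854156  0.038     ] tab [ 0.59204819 -0.06965732  0.04      ]
t0.10 eef [0.2549 0.6244 0.241 ] F [ 0.7 -0.3  0.3] op1.00 shift now-axes mm [-504.4  120.9 -623.5] turn [-0.001 -0.209 -0.002]
[[ 0.378 -0.001 -0.926]
 [ 0.926 -0.002  0.378]
 [-0.002 -1.     0.   ]]
```

```bash
python3 -m inch '[{"ay":-0.105,"hand":1},{"ay":-0.104,"hand":1},{"hand":1},{"hand":1}]' 20; python3 - <<'E'
from h import *
togo(pw(LUG["fl"],.12))
E
```

```text
t0.10 eef [0.2549 0.6244 0.241 ] F [ 0.7 -0.3  0.3] op1.00 shift now-axes mm [-373.6  110.7 -469. ] turn [-0.001 -0.209 -0.002]validation failed for argument at $[0]...
```

```bash
python3 -m inch '[{"ax":0,"ay":-0.105,"az":0,"x":0,"y":0,"z":0,"hand":1},{"ax":0,"ay":-0.104,"az":0,"x":0,"y":0,"z":0,"hand":1},{"ax":0,"ay":0,"az":0,"x":0,"y":0,"z":0,"hand":1},{"ax":0,"ay":0,"az":0,"x":0,"y":0,"z":0,"hand":1}]' 20; python3 - <<'E'
from h import *
togo(pw(LUG["fl"],.12))
E
```

```text
time: 0.43
eef_pos: [0.2551, 0.6246, 0.2417]
tcp_rot: [0.543, 0.452, -0.453, -0.543]
contact_force: [0.6, -0.1, 0.0]
opening: 0.452
t0.43 eef [0.2551 0.6246 0.2417] F [ 0.6 -0.1  0. ] op0.45 shift now-axes mm [-462.1  111.  -382.3] turn [-0.    -0.003 -0.001]
```

```bash

python3 -m inch '[{"ax":0,"ay":0,"az":0,"x":-29,"y":0,"z":-24,"hand":1},{"ax":0,"ay":0,"az":0,"x":-29,"y":0,"z":-24,"hand":1},{"ax":0,"ay":0,"az":0,"x":-29,"y":0,"z":-24,"hand":1},{"ax":0,"ay":0,"az":0,"x":-29,"y":0,"z":-24,"hand":1},{"ax":0,"ay":0,"az":0,"x":-29,"y":0,"z":-24,"hand":1}]' >/dev/null
python3 -m inch '[{"ax":0,"ay":0,"az":0,"x":-29,"y":0,"z":-24,"hand":1},{"ax":0,"ay":0,"az":0,"x":-29,"y":0,"z":-24,"hand":1},{"ax":0,"ay":0,"az":0,"x":-29,"y":0,"z":-24,"hand":1},{"ax":0,"ay":0,"az":0,"x":-29,"y":0,"z":-24,"hand":1},{"ax":0,"ay":0,"az":0,"x":-29,"y":0,"z":-24,"hand":1}]' 
python3 -m inch '[{"ax":0,"ay":0,"az":0,"x":-29,"y":0,"z":-24,"hand":1},{"ax":0,"ay":0,"az":0,"x":-29,"y":0,"z":-24,"hand":1},{"ax":0,"ay":0,"az":0,"x":-29,"y":20,"z":-24,"hand":1},{"ax":0,"ay":0,"az":0,"x":-29,"y":20,"z":-24,"hand":1},{"ax":0,"ay":0,"az":0,"x":-29,"y":20,"z":-24,"hand":1}]' 
python3 -m inch '[{"ax":0,"ay":0,"az":0,"x":-27,"y":20,"z":-22,"hand":1},{"ax":0,"ay":0,"az":0,"x":0,"y":0,"z":0,"hand":1},{"ax":0,"ay":0,"az":0,"x":0,"y":0,"z":0,"hand":1}]' 
python3 - <<'E'
from h import *
togo(pw(LUG["fl"],.045))
i,K,d,T=cam("wrist");cv2.imwrite("pics/w1.png",i[:,:,::-1])
print({k:w2pix(pw(p,.038),K,d,T).round().tolist() for k,p in LUG.items()}, w2pix(pw((0,0),.038),K,d,T).round(),w2pix(pw((-.112,.08),.04),K,d,T).round())
E
```

```text
time: 1.27
eef_pos: [0.4403, 0.2951, 0.2424]
tcp_rot: [0.543, 0.453, -0.453, -0.543]
contact_force: [-0.0, 0.5, 0.0]
opening: -0.001
time: 1.68
eef_pos: [0.5317, 0.1333, 0.1836]
tcp_rot: [0.544, 0.453, -0.452, -0.543]
contact_force: [0.7, -0.3, -0.0]
opening: 0.001
time: 1.93
eef_pos: [0.5473, 0.1029, 0.1618]
tcp_rot: [-0.543, -0.451, 0.453, 0.545]
contact_force: [-0.3, 0.7, 0.8]
opening: -0.004
t1.93 eef [0.5473 0.1029 0.1618] F [-0.3  0.7  0.8] op-0.00 shift now-axes mm [ -1.8 105.8  -1.1] turn [-0.004 -0.006 -0.   ]
{'fl': [[316.0, 234.0]], 'fr': [[74.0, 235.0]], 'bl': [[318.0, 393.0]], 'br': [[105.0, 393.0]]} [[203. 319.]] [[315. 157.]]
```

View pics/w1.png

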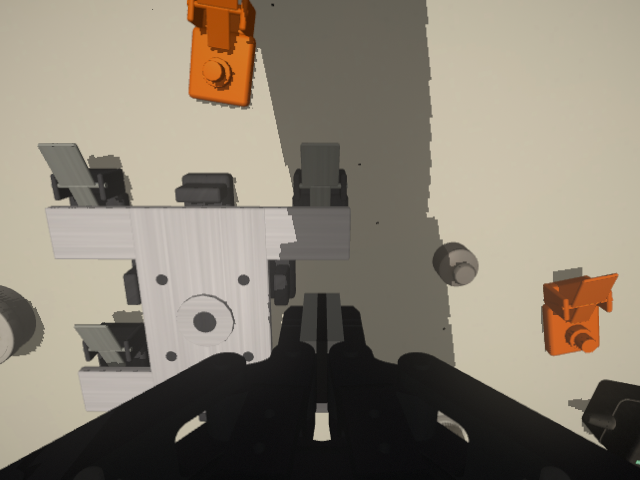

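The plate centre is seen at (204,321) and predicted at (203,319), so the pose is confirmed. Now I'll descend onto lug_fl.

```bash

python3 -m inch '[{"ax":0,"ay":0,"az":0,"x":-2,"y":35,"z":-1,"hand":1},{"ax":0,"ay":0,"az":0,"x":0,"y":35,"z":0,"hand":1},{"ax":0,"ay":0,"az":0,"x":0,"y":32,"z":0,"hand":1},{"ax":0,"ay":0,"az":0,"x":0,"y":0,"z":0,"hand":1},{"ax":0,"ay":0,"az":0,"x":0,"y":0,"z":0,"hand":1}]' 
python3 -m inch '[{"ax":0,"ay":0,"az":0,"x":0,"y":4,"z":0,"hand":1},{"ax":0,"ay":0,"az":0,"x":0,"y":3,"z":0,"hand":1},{"ax":0,"ay":0,"az":0,"x":0,"y":0,"z":0,"hand":1}]' 
python3 -m inch '[{"ax":0,"ay":0,"az":0,"x":0,"y":2,"z":0,"hand":1},{"ax":0,"ay":0,"az":0,"x":0,"y":0,"z":0,"hand":1}]' 
python3 -m inch '[{"ax":0,"ay":0,"az":0,"x":0,"y":2,"z":0,"hand":1},{"ax":0,"ay":0,"az":0,"x":0,"y":0,"z":0,"hand":1}]'
python3 - <<'E'
from h import *
togo(pw(LUG["fl"],.038))
E
```

```text
time: 2.4
eef_pos: [0.547, 0.1037, 0.0611]
tcp_rot: [-0.542, -0.453, 0.454, 0.543]
contact_force: [-0.1, -0.4, 1.0]
opening: -0.0
time: 2.65
eef_pos: [0.5497, 0.1027, 0.0567]
tcp_rot: [0.543, 0.454, -0.452, -0.542]
contact_force: [0.0, 0.5, -0.3]
opening: 0.001
time: 2.82
eef_pos: [0.5489, 0.1024, 0.0536]
tcp_rot: [0.543, 0.454, -0.453, -0.542]
contact_force: [-0.7, 0.1, 0.4]
opening: 0.001
time: 2.98
eef_pos: [0.5483, 0.1023, 0.0507]
tcp_rot: [-0.543, -0.453, 0.453, 0.543]
contact_force: [0.8, 0.5, -0.9]
opening: -0.003
t2.98 eef [0.5483 0.1023 0.0507] F [ 0.8  0.5 -0.9] op-0.00 shift now-axes mm [-1.4  1.7  0.4] turn [-0. -0. -0.]
```

```bash

python3 -m inch '[{"ax":0,"ay":0,"az":0,"x":0,"y":2,"z":0,"hand":1},{"ax":0,"ay":0,"az":0,"x":0,"y":0,"z":0,"hand":1}]' 
python3 -m inch '[{"ax":0,"ay":0,"az":0,"x":0,"y":1,"z":0,"hand":1},{"ax":0,"ay":0,"az":0,"x":0,"y":0,"z":0,"hand":1}]' 
python3 -m inch '[{"ax":0,"ay":0,"az":0,"x":0,"y":1,"z":0,"hand":1},{"ax":0,"ay":0,"az":0,"x":0,"y":0,"z":0,"hand":1}]'
```

```text
time: 3.15
eef_pos: [0.5485, 0.1023, 0.0486]
tcp_rot: [0.543, 0.453, -0.453, -0.543]
contact_force: [0.7, 0.2, 2.3]
opening: 0.001
time: 3.32
eef_pos: [0.5485, 0.1024, 0.0478]
tcp_rot: [0.543, 0.453, -0.453, -0.543]
contact_force: [-0.6, -0.5, 3.0]
opening: -0.0
time: 3.48
eef_pos: [0.5485, 0.1024, 0.0468]
tcp_rot: [0.543, 0.453, -0.453, -0.543]
contact_force: [-1.4, -0.2, 3.9]
opening: -0.003
```

```bash

python3 -m inch '[{"ax":0,"ay":0,"az":0,"x":0,"y":1,"z":0,"hand":1},{"ax":0,"ay":0,"az":0,"x":0,"y":0,"z":0,"hand":1}]' 
python3 -m inch '[{"ax":0,"ay":0,"az":0,"x":0,"y":1,"z":0,"hand":1},{"ax":0,"ay":0,"az":0,"x":0,"y":0,"z":0,"hand":1}]' 
python3 -m inch '[{"ax":0,"ay":0,"az":0,"x":0,"y":1,"z":0,"hand":1},{"ax":0,"ay":0,"az":0,"x":0,"y":0,"z":0,"hand":1}]'
python3 -m inch '[{"ax":0,"ay":0,"az":0,"x":0,"y":1,"z":0,"hand":1},{"ax":0,"ay":0,"az":0,"x":0,"y":0,"z":0,"hand":1}]'
```

```text
time: 3.65
eef_pos: [0.5485, 0.1024, 0.0458]
tcp_rot: [0.543, 0.453, -0.453, -0.543]
contact_force: [-2.1, 0.1, 4.0]
opening: 0.002
time: 3.82
eef_pos: [0.5484, 0.1024, 0.0448]
tcp_rot: [0.543, 0.453, -0.453, -0.543]
contact_force: [-0.9, 0.9, 4.5]
opening: 0.003
time: 3.98
eef_pos: [0.5484, 0.1025, 0.044]
tcp_rot: [-0.543, -0.453, 0.453, 0.543]
contact_force: [-1.9, 1.0, 5.0]
opening: 0.003
time: 4.15
eef_pos: [0.5485, 0.1025, 0.0438]
tcp_rot: [-0.542, -0.453, 0.454, 0.543]
contact_force: [-4.2, 0.2, 10.3]
opening: -0.006
```

lug_fl sank a full 5 mm at 2–5 N and then stopped hard, so it's the rocking corner. Next is its tab.

```bash

python3 -m inch '[{"ax":0,"ay":0,"az":0,"x":0,"y":-15,"z":0,"hand":1},{"ax":0,"ay":0,"az":0,"x":0,"y":-25,"z":0,"hand":1},{"ax":0,"ay":0,"az":0,"x":0,"y":0,"z":25,"hand":1},{"ax":0,"ay":0,"az":0,"x":0,"y":0,"z":25,"hand":1},{"ax":0,"ay":0,"az":0,"x":0,"y":0,"z":0,"hand":1}]' 
python3 -m inch '[{"ax":0,"ay":0,"az":0,"x":0,"y":0,"z":0,"hand":1},{"ax":0,"ay":0,"az":0,"x":0,"y":0,"z":0,"hand":1}]'
python3 - <<'E'
from h import *
togo(pw((-.112,.08),.045))
i,K,d,T=cam("wrist");cv2.imwrite("pics/w2.png",i[:,:,::-1])
E
```

```text
time: 4.57
eef_pos: [0.4944, 0.1119, 0.0807]
tcp_rot: [-0.541, -0.452, 0.455, 0.544]
contact_force: [-0.3, -0.0, -0.4]
opening: 0.0
time: 4.73
eef_pos: [0.4995, 0.1112, 0.0824]
tcp_rot: [0.543, 0.454, -0.453, -0.542]
contact_force: [0.8, -0.0, 0.1]
opening: -0.001
t4.73 eef [0.4995 0.1112 0.0824] F [ 0.8 -0.   0.1] op-0.00 shift now-axes mm [-1.5 26.4  0.8] turn [ 0.001 -0.    -0.   ]
```

View pics/w2.png

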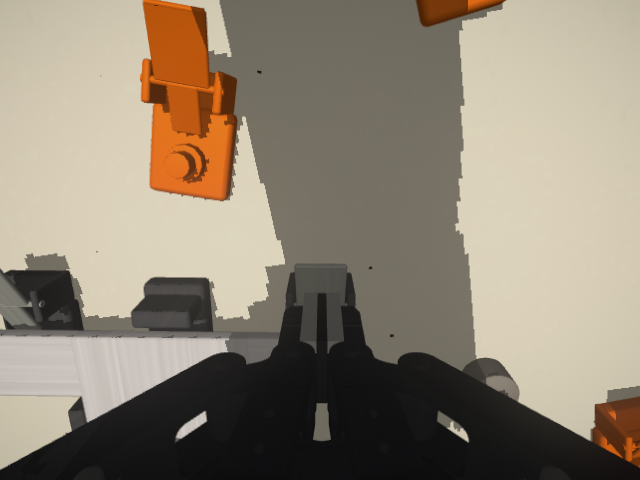

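The tab at (320,280) lines up with the fingers. I'll bias 4 mm towards the free end to clear the hinge cheeks, then press.

```bash

python3 -m inch '[{"ax":0,"ay":0,"az":0,"x":-1,"y":12,"z":5,"hand":1},{"ax":0,"ay":0,"az":0,"x":0,"y":12,"z":0,"hand":1},{"ax":0,"ay":0,"az":0,"x":0,"y":0,"z":0,"hand":1},{"ax":0,"ay":0,"az":0,"x":0,"y":0,"z":0,"hand":1}]'
python3 -m inch '[{"ax":0,"ay":0,"az":0,"x":0,"y":3,"z":0,"hand":1},{"ax":0,"ay":0,"az":0,"x":0,"y":3,"z":0,"hand":1},{"ax":0,"ay":0,"az":0,"x":0,"y":0,"z":0,"hand":1}]'
python3 -m inch '[{"ax":0,"ay":0,"az":0,"x":0,"y":2,"z":0,"hand":1},{"ax":0,"ay":0,"az":0,"x":0,"y":2,"z":0,"hand":1},{"ax":0,"ay":0,"az":0,"x":0,"y":0,"z":0,"hand":1}]'
python3 -m inch '[{"ax":0,"ay":0,"az":0,"x":0,"y":2,"z":0,"hand":1},{"ax":0,"ay":0,"az":0,"x":0,"y":1,"z":0,"hand":1},{"ax":0,"ay":0,"az":0,"x":0,"y":0,"z":0,"hand":1}]'
```

```text
time: 5.12
eef_pos: [0.4937, 0.111, 0.0575]
tcp_rot: [-0.542, -0.453, 0.454, 0.543]
contact_force: [-0.4, -1.2, 0.4]
opening: 0.002
time: 5.37
eef_pos: [0.4942, 0.1113, 0.053]
tcp_rot: [-0.542, -0.453, 0.453, 0.543]
contact_force: [-1.4, 0.1, 1.9]
opening: 0.001
time: 5.62
eef_pos: [0.4934, 0.1114, 0.0489]
tcp_rot: [-0.542, -0.453, 0.454, 0.543]
contact_force: [-2.2, 0.4, 4.0]
opening: -0.004
time: 5.87
eef_pos: [0.4936, 0.1114, 0.046]
tcp_rot: [-0.542, -0.453, 0.454, 0.543]
contact_force: [-2.8, 1.2, 4.7]
opening: -0.0
```

```bash

python3 -m inch '[{"ax":0,"ay":0,"az":0,"x":0,"y":2,"z":0,"hand":1},{"ax":0,"ay":0,"az":0,"x":0,"y":2,"z":0,"hand":1},{"ax":0,"ay":0,"az":0,"x":0,"y":0,"z":0,"hand":1}]'
python3 -m inch '[{"ax":0,"ay":0,"az":0,"x":0,"y":1,"z":0,"hand":1},{"ax":0,"ay":0,"az":0,"x":0,"y":0,"z":0,"hand":1}]'
python3 -m inch '[{"ax":0,"ay":0,"az":0,"x":0,"y":1,"z":0,"hand":1},{"ax":0,"ay":0,"az":0,"x":0,"y":0,"z":0,"hand":1}]'
```

```text
time: 6.12
eef_pos: [0.4939, 0.1114, 0.0418]
tcp_rot: [-0.542, -0.453, 0.453, 0.543]
contact_force: [-2.5, 0.9, 3.7]
opening: -0.001
time: 6.28
eef_pos: [0.4941, 0.1113, 0.0408]
tcp_rot: [-0.543, -0.453, 0.453, 0.543]
contact_force: [-3.2, 1.6, 3.7]
opening: 0.0
time: 6.45
eef_pos: [0.4941, 0.1113, 0.0406]
tcp_rot: [-0.542, -0.453, 0.454, 0.543]
contact_force: [-5.5, 0.5, 9.6]
opening: -0.004
```

The force jumped at TCP 0.0406, which puts the tip at 29.6 mm: flat against its stop. I'll press slightly more, hold, then lift away and look.

```bash

python3 -m inch '[{"ax":0,"ay":0,"az":0,"x":0,"y":1,"z":0,"hand":1},{"ax":0,"ay":0,"az":0,"x":0,"y":0,"z":0,"hand":1},{"ax":0,"ay":0,"az":0,"x":0,"y":0,"z":0,"hand":1},{"ax":0,"ay":0,"az":0,"x":0,"y":0,"z":0,"hand":1}]'
python3 -m inch '[{"ax":0,"ay":0,"az":0,"x":0,"y":-10,"z":0,"hand":1},{"ax":0,"ay":0,"az":0,"x":0,"y":-35,"z":0,"hand":1},{"ax":0,"ay":0,"az":0,"x":0,"y":-40,"z":0,"hand":1},{"ax":0,"ay":0,"az":0,"x":0,"y":-40,"z":0,"hand":1},{"ax":0,"ay":0,"az":0,"x":0,"y":-30,"z":-20,"hand":1}]'
python3 -m inch '[{"ax":0,"ay":0,"az":0,"x":30,"y":0,"z":0,"hand":1},{"ax":0,"ay":0,"az":0,"x":35,"y":0,"z":0,"hand":1},{"ax":0,"ay":0,"az":0,"x":35,"y":0,"z":0,"hand":1},{"ax":0,"ay":0,"az":0,"x":0,"y":0,"z":0,"hand":1},{"ax":0,"ay":0,"az":0,"x":0,"y":0,"z":0,"hand":1}]'
python3 - <<'E'
from h import *
i=cam("scene")[0][190:300,220:440];j=cam("wrist")[0]
i=cv2.resize(i,(640,320),interpolation=cv2.INTER_CUBIC);j=j[:280]
cv2.imwrite("pics/end.png",np.vstack([i,j])[:,:,::-1])
E
```

```text
time: 6.78
eef_pos: [0.4942, 0.1113, 0.0405]
tcp_rot: [-0.542, -0.453, 0.454, 0.543]
contact_force: [-9.1, 0.3, 15.8]
opening: -0.001
time: 7.2
eef_pos: [0.513, 0.108, 0.1966]
tcp_rot: [0.543, 0.454, -0.453, -0.542]
contact_force: [0.7, 1.1, 0.0]
opening: 0.001
time: 7.62
eef_pos: [0.5319, 0.2072, 0.1935]
tcp_rot: [0.542, 0.454, -0.454, -0.542]
contact_force: [-0.4, -0.4, 0.2]
opening: 0.001
```

View pics/end.png

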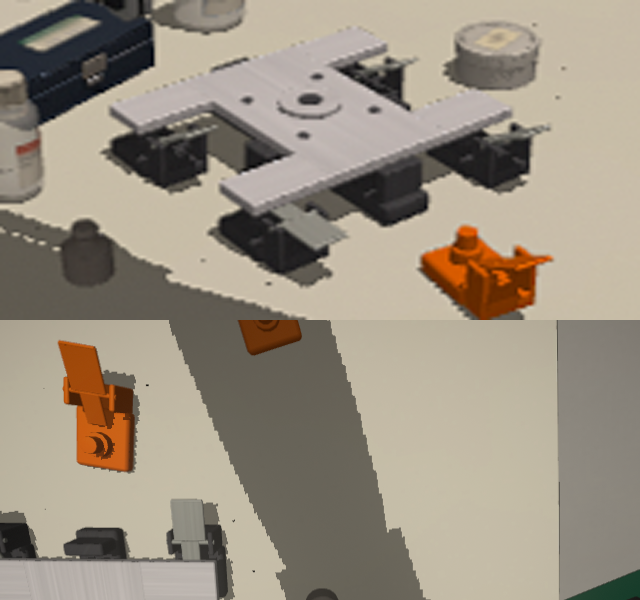

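In the scene crop, the front left tab at (315,230) now lies flat. The other three are still bent up, the plate is level, and the weight, bottle and tin are standing. Handing in.

```bash
python3 -c "
from plant import sign_off
print(sign_off())"
```

```text
the job is handed in; nothing more can be done
None
```

The rocking corner is the front left one. I pressed its shim tab flat and handed the job in at about 7.7 s on the robot's clock; sign-off gives no verdict.

- **Finding the corner:** lug_fl sank 5 mm at about 2–5 N, then stopped hard. It was the first lug I pressed, so I did not press the other three.
- **Pressing the tab:** I pressed the tab in front of that lug down to a fingertip height of 29.6 mm, where a flat tab should be at 30 mm. The force there rose from about 4 N to 16 N, well past the half-way jam of a firm corner.
- **Last checks:** after I backed off, the final picture showed that tab flat and the other three still bent up. The plate looked level and the weight, bottle and tin were upright. The robot was clear, with the force reading near zero. Nothing failed or disagreed, but I judged the shim angles and the plate's level from the picture and fingertip height, as the state does not report them.

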